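# Stow the prop rod and hold the chest lid on its balance point

## Task

I am about to draw the hinge pins of this tool chest's lid. Lay the loose steel prop rod across the two spring clips inside the chest and press it down until both jaws snap shut over it and it sits fully home in the forks; then take the lid by its bow handle, swing it gently forward off its back stop to the point where it balances over its hinge, and keep holding it still there by the handle: your program finishes while holding it. Do not let the lid fall or swing down shut, and leave everything else on the bench where it is.

Things in the scene. Friction and masses are not known exactly. Their poses are not given: they have to be found in the camera images.
- chest: open grey sheet-steel tool chest, fixed: 185 mm deep (its x), 340 long (its y), 110 high, walls 3. Origin at the centre of its underside, x to its back where the lid is hinged, z up. Inside, the till floor is 56 mm above the bench; two steel fork clips for the prop rod stand on it at y = -65 and +65 mm; sockets and punches lie behind them, none above 76 mm
- rod_seat (a point): middle of the rod's axis when home in both clips: x = -28 mm from the chest's centre, midway between the clips, 98.5 mm above the bench; axes as the chest's, the seated rod lies along y. The front wall is 61 mm in front of it; 118 mm of its length is free between the clips, with 42 mm below the axis to the till floor
- jaw_a (a joint): sprung black jaw of the clip at y = -65 mm, pinned on the fork's rear tine, sloping forward and down across its mouth: 0 = shut; pushed down by the rod it gives way at about 0.7 rad (limit 1.1) and springs back to 0 over the rod. Both jaws together take about 10 to 20 N of push straight down
- jaw_b (a joint): the same jaw of the clip at y = +65 mm. Each fork is 12 mm long (y), open upward: front tine's face 6 mm in front of the seat, rear tine's 11 mm behind it, floor 5 mm below the seat's axis, tine tops 17 to 20 mm and flared front lip 28 mm above it. The rod enters from above 0 to 4 mm behind the seat
- rod: the chest's loose prop rod on the bench in front of the chest: straight round steel, 10 mm thick, 220 long, 150 g. Origin at mid-length on its axis, 5 mm above the bench, x along it. Its +x end is cranked 28 mm towards its +y; the other end has a short black sleeve. It may go in the clips either way round, the crank pointing any way
- lid (a joint): angle of the lid: 0 = shut, 2.3 rad = back on its stop (the start). Grey steel panel 185 x 340 mm with a 35 mm skirt, about 0.7 kg, on a free hinge: it falls either way unless held. Being deep, it balances (weight straight over the hinge) at 1.30 rad, when the panel leans 15 degrees from upright towards the chest's FRONT
- hinge (a point): middle of the lid's hinge axis, on the chest's back upper rim, 110 mm above the bench; the axis runs along the chest's y; axes as the chest's
- handle (a point): steel bow handle on the lid's front skirt: round bar 12 mm thick, 110 long along the hinge direction, 40 mm off the skirt. Origin at the middle of the bar. At lid angle q it lies (-225 cos q + 16 sin q) mm behind (+x) and (225 sin q + 16 cos q) mm above the hinge. Its -x points away from the lid: up and 42 degrees back at the start. The round bar may turn between the fingers
- wrench: steel combination wrench 190 mm long, lying flat; origin at mid-length on its underside; a bystander, to be left where it is
- screwdriver: screwdriver 190 mm long with black handle, lying on the bench; origin at mid-length on its underside; a bystander, to be left where it is
- grease_tin: plain round metal tin, diameter 72, height 60 mm, standing; origin at centre of its base; a bystander, to be left where it is
- screw_jar: glass jar with metal cap, diameter 62, height 85 mm, standing; origin at centre of its base; a bystander, to be left where it is
- oil_bottle: white plastic bottle, diameter 52, height 130 mm, standing; origin at centre of its base; a bystander, to be left where it is
- hammer: hammer with wooden handle, 250 mm long, lying flat; origin at mid-length on its underside; a bystander, to be left where it is
- parts_bin: small open grey plastic bin, 90 x 130 x 50 mm; origin at centre of its base; a bystander, to be left where it is

How it is judged:
By the outcome, as a careful person would: the job done as asked, in the order asked, and still so for the second after the job is handed in, while the arm keeps its last pose, push and grip.
It also fails if it takes over 64 s, if anything falls off the work surface, if the arm or the gripper's body presses on something with over 40 N, if the wrist force passes 120 N, or if a joint passes its speed limit or range.

## Robot

A 7-joint arm with a two-finger parallel gripper is mounted at the origin on the work surface. World frame = base frame: x ahead of the robot, y to its left, z up, the work surface at z = 0. Lengths are in m, angles in rad, forces in N, time in s.
With the tool pointing down it reaches from about 0.4 to 0.85 m from the base axis. Payload 10.4 kg.
Tool frame: the origin (TCP) lies on the centre line of the jaws, within the pads' length; the fingertips stand ctrl.tip_reach ahead of it and the grasp point (between the pads) lies 11 mm behind it (ctrl.tip_reach is the distance from the TCP to the fingertips, in m); z points along the fingers, y is the direction in which the jaws open and shut (so a half turn about z gives the same grasp; the last joint's range is limited). The gripper opens to 85 mm and grips with 20 to 120 N. Pads are 22 mm wide; open, the fingers measure 114 mm over their backs; the gripper's body (76 mm by 85 mm) begins 54 mm behind the grasp point. The pads swing forward as they close: fully open they stand 13 mm farther back than shut.
Start: joints at [-1.133, 0.332, -0.065, 1.46, 0.022, 1.35, -0.088], TCP at [0.278, 0.56, 0.239] pointing down, gripper open.
Joint ranges: [-2.6, 2.6], [-0.5, 2.12], [-1.47, 1.34], [0.16, 2.42], [-1.27, 4.41], [0.06, 2.06], [-2.6, 2.6]. Speed limits (rad/s): [2.22, 2.22, 2.79, 2.79, 3.14, 3.14, 3.14].

## Interface

Orientations are given as a unit quaternion [w, x, y, z].
In Python, from rig import ctrl, viewer, search_frame, cut_out, pinpoint gives the robot as it stands.
- The arm moves only by the shell command python3 -m handwheel 'ROWS'. ROWS is JSON, a list of rows, each a list of 3 entries, a list of its own where there are three numbers: the turn, a rotation vector about the tool's x, y, z scaled (see below), then the shift along the tool's x, y, z scaled (see below), then the finger opening in mm, from 0 to 85.4. A call has 1 to 12 rows; each row shifts and turns the commanded pose from where the row before left it, along the tool's axes as they then stand; what a row does not reach is not made up. The controller multiplies each number of a shift by 0.025 m and each number of a turn by 0.12 rad. A row lasts 1/12 s, in which the tool goes at most 41.7 mm and 7.16 degrees, less where a joint would pass 70% of its speed; a pose out of reach is approached as far as the arm can. A call with a number of a shift or a turn outside -1 to 1 is refused whole. A call with a gripper value outside its range is refused whole. The fingers move at their own pace and stop on an object; the grip force is fixed at half the most. Time passes only in rows, so rows that do not move let the fingers close. It gives the time, the measured TCP pose, the force and the opening at its end, in the units of the state.
- ctrl.sense(): the state, without advancing time (a new reading comes with each control period).
- viewer.read_camera(name): name is "scene" or "top" or "wrist"; returns (picture, depth): 384x512x3 uint8, blue, green, red; 384x512 float32, m along the optical axis (not along the pixel's ray), 0 where there is no reading.
- viewer.camera_params(name): a dict with "K" (3x3 intrinsics, pixels), "world_from_camera" (4x4, takes a point from camera to world coordinates). Camera axes: x right, y up, looking along -z (the intrinsics and any distortion apply to the point x, -y, -z); pixel columns grow to the right and rows downward; lengths in m; the calibration is good to about 2 mm. A picture is of the moment at which its call begins: read the wrist's pose just before it. camera_params takes no time and is no camera call; for the wrist camera it gives the pose at the moment of the call.
- ctrl.hand_in(): hands the job in, once; it reports no verdict.
Trained networks look in the newest picture that a camera, given by its name, has taken for a name from the list of things; names that differ only in an ending like _2 or _b are one class to them, and where a whole thing is asked for, a point or a joint stands for the part that bears it (a point fixed in the world has none). Each returns a list of dicts, best first, with "p" (0 to 1); they miss things now and then, are a little off and sometimes report something else, mostly with a low value. They report only what shows in the picture. A call takes as long as a camera call.
- search_frame(camera, target): "xy" ([column, row] in pixels, amid what is visible of it).
- cut_out(camera, target): "mask" (384x512 bool, what is visible of it) and "xy" ([column, row] in pixels, amid what is visible of it).
- pinpoint(camera, target): "xy" ([column, row] in pixels: a listed point, or the origin of a listed thing).
The state is a dict: "t": time; "joint_positions": joint angles; "dq": joint speeds; "effort": joint torques, N m; "position": TCP position; "ee_rot": TCP orientation; "contact_force": force on the tool from outside, world axes, zero at the start; "wrist_torque": the same for the moment, N m; "finger_gap": finger opening in m.
Only numpy, scipy, OpenCV 4.12 (cv2) and the standard library are available. Lean on these libraries where they do the work, as an engineer would, in place of code of your own. Each camera call takes 0.05 s, during which the arm holds its last target.

## Working session

There is one attempt and no reset: what is moved stays moved. The work goes in short steps, Python scripts to look and compute and a shell command to move; the robot and the scene stay as the last step left them, time stands still between calls to the robot, and variables do not carry over. Pictures are saved under pics/ and viewed, and the job is handed in when it is done.

```bash
ls -la; mkdir -p pics; cat > h.py <<'E'
import numpy as np, cv2
from rig import ctrl, viewer, search_frame, cut_out, pinpoint
def snap(cam,fn):
    im,d=viewer.read_camera(cam); cv2.imwrite('pics/'+fn,im); P=viewer.camera_params(cam); return im,d,P
def ray(P,xy):
    K=np.array(P['K']);T=np.array(P['world_from_camera'])
    v=np.array([(xy[0]-K[0,2])/K[0,0],-(xy[1]-K[1,2])/K[1,1],-1.0])
    return T[:3,3],T[:3,:3]@v
def atz(P,xy,z):
    o,v=ray(P,xy); return o+v*(z-o[2])/v[2]
def atd(P,xy,d):
    o,v=ray(P,xy); return o+v*d
def proj(P,X):
    K=np.array(P['K']);T=np.array(P['world_from_camera'])
    c=T[:3,:3].T@(np.array(X)-T[:3,3]); c=c/-c[2]
    return np.array([K[0,0]*c[0]+K[0,2],-K[1,1]*c[1]+K[1,2]])
E
python3 - <<'E'
from h import *
print(ctrl.sense(), ctrl.tip_reach)
for c in ['scene','top','wrist']:
    im,d,P=snap(c,c+'0.png'); print(c,P)
    for t in ['rod','chest','rod_seat','hinge','handle','lid','jaw_a']:
        try:
            for r in pinpoint(c,t)[:2]:
                x=np.round(r['xy']).astype(int); dd=d[min(max(x[1],0),383),min(max(x[0],0),511)]
                print(c,t,r['p'],r['xy'],atd(P,r['xy'],dd).round(3))
        except Exception as e: print(t,e)
E
```

```text
total 12
drwxr-xr-x  3 agent agent 4096 Dec  6 08:22 .
drwxr-xr-x 23 root  root  4096 Dec  6 08:22 ..
drwxr-xr-x  2 agent agent 4096 Dec  6 08:22 pics
{'t': 0.0, 'joint_positions': array([-1.13257908,  0.33289026, -0.06470329,  1.4609511 ,  0.02155119,
        1.34989985, -0.08847634]), 'dq': array([ 1.02911701e-03,  2.80503573e-04,  1.74089741e-04,  8.99717932e-04,
       -2.76821859e-04,  5.18745011e-04,  9.71368547e-05]), 'effort': array([ 6.09629951e-04, -6.25451660e+01,  4.94378060e-02, -3.91609097e+01,
        1.62911857e-02,  9.83014586e-03,  7.20788557e-05]), 'position': array([0.27774899, 0.55947943, 0.23849977]), 'ee_rot': array([-1.56978784e-04,  2.28357175e-01,  9.73577152e-01, -7.10781231e-04]), 'contact_force': array([ 0.50450634, -0.37550843,  0.54926184]), 'wrist_torque': array([ 0.03314152, -0.04037081,  0.00019578]), 'finger_gap': 0.08530597745227597} 0.008
scene {'K': array([[465.82525928,   0.        , 258.70535267],
       [  0.        , 465.82525928, 196.46197762],
       [  0.        ,   0.        ,   1.        ]]), 'world_from_camera': array([[ 0.31600552, -0.
[... 1969 characters left out ...]
  ,   0.        ,   1.        ]]), 'world_from_camera': array([[ 4.44260493e-01, -8.55051424e-01, -2.67431631e-01,
         2.09265804e-01],
       [ 8.95897302e-01,  4.23739070e-01,  1.33466193e-01,
         5.94269499e-01],
       [-7.99227910e-04, -2.98885034e-01,  9.54288792e-01,
         3.74632545e-01],
       [ 0.00000000e+00,  0.00000000e+00,  0.00000000e+00,
         1.00000000e+00]])}
wrist chest 0.44 [85.6, 279.5] [0.316 0.311 0.01 ]
lid it knows: chest, grease_tin, hammer, handle, hinge, oil_bottle, parts_bin, rod, rod_seat, screw_jar, screwdriver, wrench
jaw_a it knows: chest, grease_tin, hammer, handle, hinge, oil_bottle, parts_bin, rod, rod_seat, screw_jar, screwdriver, wrench
```

View pics/scene0.png

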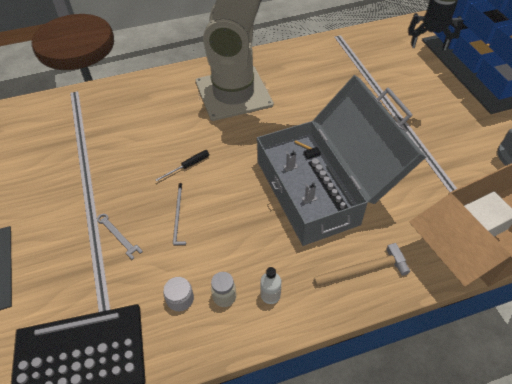

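View pics/top0.png

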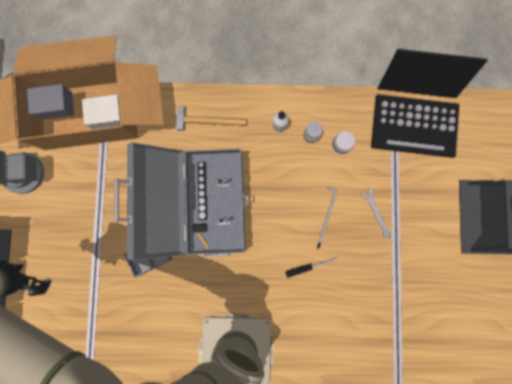

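The chest is at about (0.5, 0.07), its back and lid towards world +y. The rod is at about (0.47, -0.31): crank at scene (178,243), sleeve at scene (180,185). Both lie clear of the neighbours. Next I'll measure accurately.

```bash
python3 - <<'E'
from h import *
def ck(c,t,z):
    r=pinpoint(c,t); 
    if r: print(c,t,r[0]['p'],atz(P,r[0]['xy'],z).round(4))
for c in ['scene','top']:
    im,d,P=snap(c,c+'1.png')
    ck(c,'rod',.005);ck(c,'rod_seat',.0985);ck(c,'hinge',.110);ck(c,'handle',.267);ck(c,'chest',0)
    m=cut_out(c,'rod')
    for r in m[:2]:
        ys,xs=np.nonzero(r['mask']); pts=np.array([atz(P,(x,y),.006)[:2] for x,y in zip(xs,ys)])
        print(c,'rodmask',r['p'],r['xy'],len(xs),cv2.minAreaRect((pts*1000).astype(np.float32)))
        # body: drop ends
        mu=pts.mean(0);u,s,v=np.linalg.svd(pts-mu); a=(pts-mu)@v[0]
        lo,hi=a.min(),a.max(); k=(a>lo+.04)&(a<hi-.04)
        q=pts[k]; l=cv2.fitLine((q*1000).astype(np.float32),cv2.DIST_L2,0,.01,.01).ravel()
        print(' dir',l[:2],'ang',np.arctan2(l[1],l[0]),'pt',l[2:], 'ends',mu+v[0]*lo,mu+v[0]*hi)
    m=cut_out(c,'chest')[0]['mask']
    # rim points by depth
    yy,xx=np.nonzero(d>0)
    K=P['K'];T=P['world_from_camera']
    V=np.stack([(xx-K[0,2])/K[0,0],-(yy-K[1,2])/K[1,1],-np.ones(len(xx))],1)*d[yy,xx][:,None]
    W=V@T[:3,:3].T+T[:3,3]
    k=(abs(W[:,2]-.11)<.006)&(abs(W[:,0]-.5)<.25)&(W[:,1]>-.08)&(W[:,1]<.19)
    q=W[k]; print('rim',len(q),cv2.minAreaRect((q[:,:2]*1000).astype(np.float32)))
    k=(W[:,2]>.080)&(W[:,2]<.135)&(abs(W[:,0]-.5)<.12)&(W[:,1]>0.0)&(W[:,1]<.1)
    q=W[k]
    for s in [q[q[:,0]>.5],q[q[:,0]<.5]]: print('clip',len(s),s.mean(0).round(4) if len(s) else 0,s.max(0) if len(s) else 0,s.min(0) if len(s) else 0)
E
```

```text
scene rod 0.75 [ 0.4582 -0.3044  0.005 ]
scene rod_seat 0.63 [0.5094 0.0439 0.0985]
scene hinge 0.74 [0.491  0.1721 0.11  ]
scene handle 0.58 [ 0.6873 -0.0159  0.267 ]
scene chest 0.76 [0.5082 0.0797 0.    ]
scene rodmask 0.82 [174.2, 220.3] 257 ((461.2645263671875, -307.26416015625), (33.12354278564453, 222.3457794189453), 80.35486602783203)
 dir [ 0.9566902  -0.29110798] ang -0.2953848 pt [ 463.90616 -308.78528] ends [ 0.35325527 -0.27888234] [ 0.56783857 -0.33337149]
rim 962 ((506.8465881347656, 89.50865173339844), (346.63653564453125, 213.7384796142578), 2.226621627807617)
clip 112 [0.5759 0.0563 0.1024] [0.58307727 0.07222692 0.13004526] [0.56511522 0.04089473 0.08033552]
clip 103 [0.4459 0.0484 0.1022] [0.45508956 0.06295171 0.12750686] [0.43513745 0.03491109 0.08099405]
top rod 0.7 [ 0.4657 -0.3123  0.005 ]
top rod_seat 0.7 [0.5068 0.0489 0.0985]
top hinge 0.97 [0.4981 0.1674 0.11  ]
top handle 0.64 [0.4942 0.3284 0.267 ]
top chest 0.94 [0.5123 0.0702 0.    ]
top rodmask 0.71 [327.3, 214.8] 232 ((465.1620788574219, -309.48193359375), (31.59320068359375, 216.06253051757812), 79.56688690185547)
 dir [ 0.95688117 -0.2904796 ] ang -0.294728 pt [ 461.25488 -309.4754 ] ends [ 0.56940916 -0.33683441] [ 0.36034535 -0.28118902]
rim 676 ((508.77545166015625, 85.09571075439453), (339.91497802734375, 200.7678985595703), 3.4966466426849365)
clip 40 [0.5744 0.0554 0.1089] [0.58158084 0.06801667 0.12640473] [0.56736081 0.04085408 0.08223735]
clip 33 [0.4458 0.0479 0.1132] [0.45211894 0.06075518 0.1253219 ] [0.43830222 0.03380107 0.09259498]
```

```bash
python3 -m handwheel '[[[0,0,0],[0,0,-0.5],85],[[0,0,0],[0,0,-1],85],[[0,0,0],[0,0,-1],85],[[0,0,0],[0,0,-1],85],[[0,0,0],[0,0,-0.5],85],[[0,0,0],[-0.3,-0.4,0],85]]'
python3 -m handwheel '[[[0,0,0],[-0.69,-0.87,0],85],[[0,0,0],[-0.69,-0.87,0],85],[[0,0,0],[-0.69,-0.87,0],85],[[0,0,0],[-0.69,-0.87,0],85],[[0,0,0],[-0.69,-0.87,0],85],[[0,0,0],[-0.69,-0.87,0],85],[[0,0,0],[-0.69,-0.87,0],85],[[0,0,0],[-0.69,-0.87,0],85],[[0,0,0],[-0.69,-0.87,0],85],[[0,0,0],[-0.69,-0.87,0],85],[[0,0,0],[-0.69,-0.87,0],85],[[0,0,0],[-0.69,-0.87,0],85]]'
```

```text
t: 2.2
position: [0.2793, 0.5498, 0.3436]
ee_rot: [0.0, 0.227, 0.974, 0.003]
contact_force: [0.1, 0.4, 0.2]
finger_gap: 0.0851
t: 3.2
position: [0.3496, 0.2203, 0.3405]
ee_rot: [0.0, 0.228, 0.974, 0.001]
contact_force: [-0.2, 0.8, 0.6]
finger_gap: 0.0849
```

```bash
python3 -m handwheel '[[[0,0,0],[-0.69,-0.87,0],85],[[0,0,0],[-0.69,-0.87,0],85],[[0,0,0],[-0.69,-0.87,0],85],[[0,0,0],[-0.69,-0.87,0],85],[[0,0,0],[-0.69,-0.87,0],85],[[0,0,0],[-0.69,-0.87,0.2],85],[[0,0,0],[-0.69,-0.87,0.5],85],[[0,0,0],[-0.69,-0.87,0.6],85],[[0,0,0],[-0.69,-0.87,0.6],85],[[0,0,0],[-0.69,-0.87,0.6],85],[[0,0,0],[-0.69,-0.87,0.6],85],[[0,0,0],[-0.69,-0.87,0.6],85]]'
python3 -m handwheel '[[[0,0,0],[-0.69,-0.87,0.6],85],[[0,0,0],[-0.69,-0.87,0.6],85],[[0,0,0],[-0.69,-0.87,0.6],85],[[0,0,-0.45],[-0.6,-0.8,0.2],85],[[0,0,-0.45],[-0.2,-0.3,0],85],[[0,0,-0.45],[0,0,0],85],[[0,0,0],[0,0,0],85]]'
cat >> h.py <<'E'
from scipy.spatial.transform import Rotation as R
def toolR(s): w,x,y,z=s['ee_rot']; return R.from_quat([x,y,z,w]).as_matrix()
def todo(target,xdir=None):
    s=ctrl.sense(); M=toolR(s); d=M.T@(np.array(target)-s['position'])
    print('t',s['t'],'pos',s['position'].round(4),'tool x ang',np.degrees(np.arctan2(M[1,0],M[0,0])),'z',M[:,2].round(3),'F',s['contact_force'].round(1),'gap',s['finger_gap'])
    print('shift units',(d/.025).round(2))
    if xdir is not None: print('turn units z',(-(xdir-np.arctan2(M[1,0],M[0,0])+np.pi)%(2*np.pi)-np.pi)/.12)
E
python3 - <<'E'
from h import *
todo([.463,-.309,.15],np.pi-.295)
print(ctrl.sense()['joint_positions'])
im,d,P=snap('wrist','w1.png')
for r in cut_out('wrist','rod')[:2]:
    ys,xs=np.nonzero(r['mask']); pts=np.array([atz(P,(x,y),.005)[:2] for x,y in zip(xs,ys)])
    mu=pts.mean(0);u,s,v=np.linalg.svd(pts-mu,full_matrices=False); a=(pts-mu)@v[0]
    lo,hi=a.min(),a.max(); k=(a>lo+.04)&(a<hi-.04)
    l=cv2.fitLine((pts[k]*1000).astype(np.float32),cv2.DIST_L2,0,.01,.01).ravel()
    print(r['p'],len(xs),l,np.arctan2(l[1],l[0]),mu+v[0]*lo,mu+v[0]*hi)
for r in pinpoint('wrist','rod'): print(r['p'],r['xy'],atz(P,r['xy'],.005))
E
```

```text
t: 4.2
position: [0.4191, -0.1057, 0.2473]
ee_rot: [0.001, 0.228, 0.974, 0.001]
contact_force: [0.4, -0.3, -0.1]
finger_gap: 0.0848
t: 4.78
position: [0.4425, -0.2198, 0.1975]
ee_rot: [0.0, 0.148, 0.989, -0.0]
contact_force: [-0.4, -0.1, 0.4]
finger_gap: 0.0848
t 4.7833 pos [ 0.4425 -0.2198  0.1975] tool x ang 162.94241376299 z [ 0. -0. -1.] F [-0.4 -0.1  0.4] gap 0.08482605231234121
shift units [-1.83 -3.17  1.9 ]
turn units z -0.022592018989120444
[-0.50406934  0.06763184  0.92091527  1.89441962 -0.05738095  1.20644344
  1.70927831]
0.9 2260 [ 9.5511556e-01 -2.9623356e-01  4.5763037e+02 -3.0623328e+02] -0.30074677 [ 0.35462197 -0.27701938] [ 0.56862257 -0.33436157]
0.65 [179.5, 212.3] [ 0.46185652 -0.30575582  0.005     ]
```

View pics/w1.png

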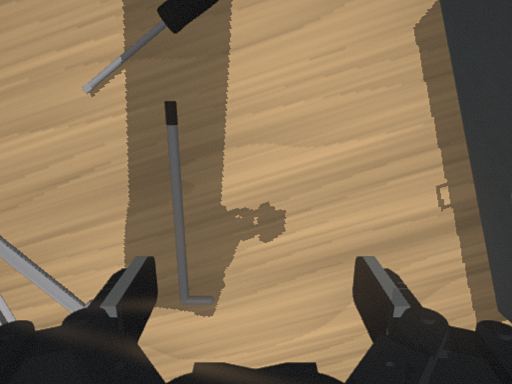

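```bash
python3 -m handwheel '[[[0,0,0],[-0.35,-0.63,0.7],60],[[0,0,0],[-0.35,-0.63,0.7],50],[[0,0,0],[-0.35,-0.63,0.7],50],[[0,0,0],[-0.35,-0.63,0.7],50],[[0,0,0],[-0.37,-0.62,0.7],50],[[0,0,0],[0,0,1],50],[[0,0,0],[0,0,0.8],50],[[0,0,0],[0,0,0.6],50],[[0,0,0],[0,0,0],50],[[0,0,0],[0,0,0],50]]'
python3 - <<'E'
from h import *
todo([.462,-.3075,.0105],np.pi-.298)
print(ctrl.sense()['joint_positions'])
im,d,P=snap('wrist','w2.png')
for r in cut_out('wrist','rod')[:1]:
    ys,xs=np.nonzero(r['mask']); pts=np.array([atz(P,(x,y),.007)[:2] for x,y in zip(xs,ys)])
    k=abs(pts[:,0]-.46)<.06
    l=cv2.fitLine((pts[k]*1000).astype(np.float32),cv2.DIST_L2,0,.01,.01).ravel()
    print(r['p'],len(xs),l,np.arctan2(l[1],l[0]), pts.min(0),pts.max(0))
E
```

```text
t: 5.77
position: [0.4616, -0.3065, 0.0494]
ee_rot: [-0.0, 0.149, 0.989, 0.0]
contact_force: [-0.6, 0.1, 0.7]
finger_gap: 0.0498
t 5.7667 pos [ 0.4616 -0.3065  0.0494] tool x ang 162.86691726714517 z [-0.001  0.001 -1.   ] F [-0.6  0.1  0.7] gap 0.0498086838850387
shift units [-0.03 -0.03  1.56]
turn units z -0.008572539207540864
[-0.17608242  0.48393155  0.8328099   1.88209596 -0.43181387  0.96635071
  2.12406925]
0.97 6266 [ 9.553605e-01 -2.954427e-01  4.535687e+02 -3.056922e+02] -0.29991886 [ 0.35509415 -0.34063493] [ 0.55384251 -0.27110646]
```

View pics/w2.png

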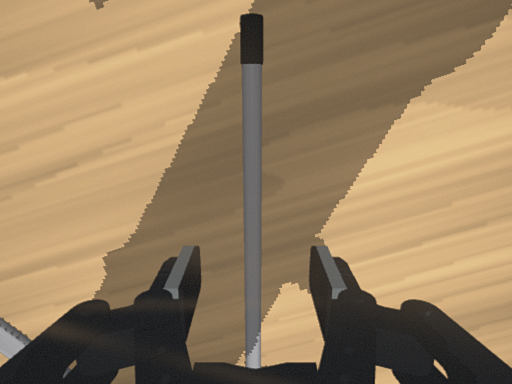

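```bash
python3 -m handwheel '[[[0,0,0],[-0.03,-0.03,0.6],50],[[0,0,0],[0,0,0.6],50],[[0,0,0],[0,0,0.34],50],[[0,0,0],[0,0,0],30],[[0,0,0],[0,0,0],5],[[0,0,0],[0,0,0],5],[[0,0,0],[0,0,0],5],[[0,0,0],[0,0,0],5],[[0,0,0],[0,0,0],5]]'
```

```text
t: 6.62
position: [0.4625, -0.3083, 0.0117]
ee_rot: [0.001, 0.149, 0.989, -0.0]
contact_force: [-1.8, 1.0, 7.3]
finger_gap: 0.0068
```

```bash
python3 - <<'E'
from h import *
s=ctrl.sense();print(s['contact_force'],s['wrist_torque'],s['finger_gap'],s['position'],s['joint_positions'])
im,d,P=snap('wrist','w3.png')
E
```

```text
[-1.76300824  1.00544078  7.25492588] [0.18616858 0.33131365 0.03245587] 0.006763693600889278 [ 0.46246935 -0.3083333   0.01169124] [-0.13475835  0.54395284  0.78777223  1.89713483 -0.48754068  0.90099188
  2.16478038]
```

View pics/w3.png

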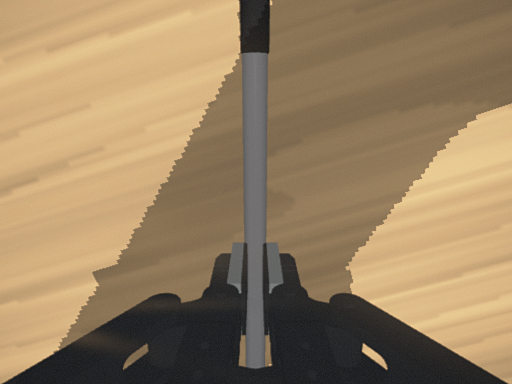

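```bash
python3 -m handwheel '[[[0,0,0],[0,0,0],14],[[0,0,0],[0,0,0],14],[[0,0,0],[0,0,0],14]]';  python3 -m handwheel '[[[0,0,0],[0,0,0.1],14],[[0,0,0],[0,0,0],14],[[0,0,0],[0,0,0],14]]'
```

```text
t: 6.92
position: [0.4622, -0.308, 0.0109]
ee_rot: [0.0, 0.149, 0.989, 0.0]
contact_force: [-0.1, 0.2, 1.2]
finger_gap: 0.014
t: 7.17
position: [0.4624, -0.3081, 0.0085]
ee_rot: [0.0, 0.149, 0.989, 0.0]
contact_force: [-0.9, 0.7, 4.5]
finger_gap: 0.0144
```

```bash
python3 -m handwheel '[[[0,0,0],[0,0,0],5],[[0,0,0],[0,0,0],5],[[0,0,0],[0,0,0],5],[[0,0,0],[0,0,0],5],[[0,0,0],[0,0,0],5]]'
```

```text
t: 7.58
position: [0.4624, -0.3082, 0.0086]
ee_rot: [0.0, 0.149, 0.989, -0.0]
contact_force: [-0.9, 0.5, 6.9]
finger_gap: 0.0071
```

```bash
python3 -m handwheel '[[[0,0,0],[0,0,-0.2],5],[[0,0,0],[0,0,-0.5],5],[[0,0,0],[0,0,-0.8],5],[[0,0,0],[0,0,-0.8],5],[[0,0,0],[0,0,0],5],[[0,0,0],[0,0,0],5]]'
python3 - <<'E'
from h import *
snap('wrist','w4.png');snap('scene','s4.png')
s=ctrl.sense();print(s['finger_gap'],s['contact_force'])
E
```

```text
t: 8.08
position: [0.4627, -0.3081, 0.067]
ee_rot: [0.001, 0.149, 0.989, 0.0]
contact_force: [0.8, -0.0, -1.5]
finger_gap: 0.0071
0.007000097187635136 [-0.70570586  0.03481064 -2.12006749]
```

View pics/w4.png

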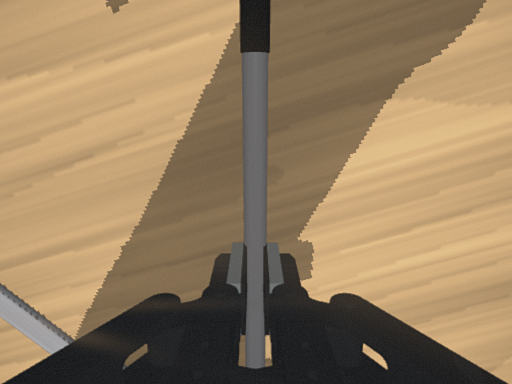

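View pics/s4.png

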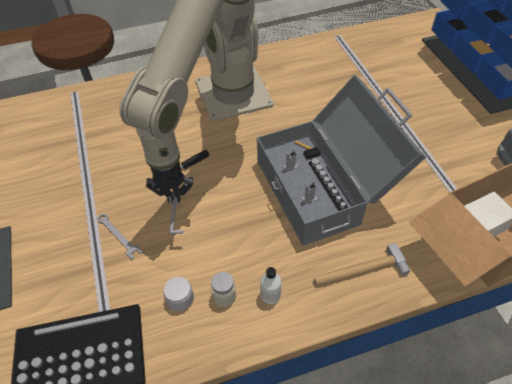

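```bash
python3 -m handwheel '[[[0,0,0],[0,0.3,-0.8],5],[[0,0,0],[0.1,0.6,-0.8],5],[[0,0,0],[0.15,0.9,-0.8],5],[[0,0,0],[0.15,0.9,-0.8],5],[[0,0,0],[0.15,0.9,-0.8],5],[[0,0,0],[0.15,0.9,-0.8],5],[[0,0,0],[0.15,0.9,-0.1],5],[[0,0,0],[0.15,0.9,0],5],[[0,0,0],[0.15,0.9,0],5],[[0,0,0],[0.15,0.9,0],5],[[0,0,0],[0.15,0.9,0],5],[[0,0,0],[0.15,0.9,0],5]]'
python3 -m handwheel '[[[0,0,0],[0.15,0.9,0],5],[[0,0,0],[0.1,0.9,0],5],[[0,0,0],[0.1,0.9,0],5],[[0,0,-0.6],[0,0.4,0],5],[[0,0,-0.8],[0,0,0],5],[[0,0,-0.8],[0,0,0],5],[[0,0,-0.8],[0,0,0],5],[[0,0,0],[0,0,0],5],[[0,0,0],[0,0,0],5]]'
python3 - <<'E'
from h import *
todo([.508,.047,.190],np.pi+.059)
print(ctrl.sense()['joint_positions'])
for c in ['wrist','scene','top']:
    im,d,P=snap(c,c+'5.png')
    for t,z in [('rod_seat',.0985),('hinge',.110)]:
        for r in pinpoint(c,t)[:1]: print(c,t,r['p'],r['xy'],atz(P,r['xy'],z).round(4))
    yy,xx=np.nonzero(d>0)
    K=P['K'];T=P['world_from_camera']
    V=np.stack([(xx-K[0,2])/K[0,0],-(yy-K[1,2])/K[1,1],-np.ones(len(xx))],1)*d[yy,xx][:,None]
    W=V@T[:3,:3].T+T[:3,3]
    k=(W[:,2]>.080)&(W[:,2]<.135)&(abs(W[:,0]-.5)<.12)&(W[:,1]>0.02)&(W[:,1]<.08)
    q=W[k]
    for s in [q[q[:,0]>.52],q[q[:,0]<.48]]:
        if len(s): print(c,'clip',len(s),s.mean(0).round(4),s.max(0).round(4),s.min(0).round(4))
E
```

```text
t: 9.18
position: [0.4961, -0.0585, 0.1875]
ee_rot: [-0.001, 0.149, 0.989, -0.0]
contact_force: [0.2, -0.2, -2.2]
finger_gap: 0.0072
t: 9.93
position: [0.5107, 0.0169, 0.1876]
ee_rot: [-0.001, -0.029, 1.0, -0.0]
contact_force: [0.2, 0.6, -1.4]
finger_gap: 0.0075
t 9.9333 pos [0.5107 0.0169 0.1876] tool x ang -176.67154921683309 z [-0.001 -0.    -1.   ] F [ 0.2  0.6 -1.4] gap 0.007502451096472627
shift units [ 0.04  1.21 -0.1 ]
turn units z -0.007563123692951498
[-0.8299251   0.12894068  0.76978477  1.86110877 -0.09618395  1.19052394
  1.60049345]
wrist rod_seat 0.55 [302.7, 203.1] [0.5078 0.0505 0.0985]
wrist hinge 0.81 [490.2, 210.4] [0.5019 0.1736 0.11  ]
wrist clip 656 [0.5689 0.0633 0.1003] [0.5789 0.0705 0.1197] [0.5643 0.0541 0.0801]
wrist clip 1099 [0.4434 0.0496 0.1131] [0.4513 0.0629 0.1285] [0.4351 0.0338 0.08  ]
scene rod_seat 0.86 [299.5, 168.8] [0.4936 0.058  0.0985]
scene hinge 0.94 [339.4, 160.2] [0.5097 0.1741 0.11  ]
scene clip 101 [0.5764 0.0566 0.1008] [0.5844 0.0726 0.1241] [0.5664 0.0432 0.0802]
scene clip 25 [0.4488 0.047  0.0905] [0.4542 0.0635 0.1095] [0.4344 0.0367 0.0809]
top rod_seat 0.37 [154.2, 257.6] [0.3193 0.2646 0.0985]
top hinge 0.71 [185.6, 203.3] [0.4965 0.168  0.11  ]
```

View pics/wrist5.png

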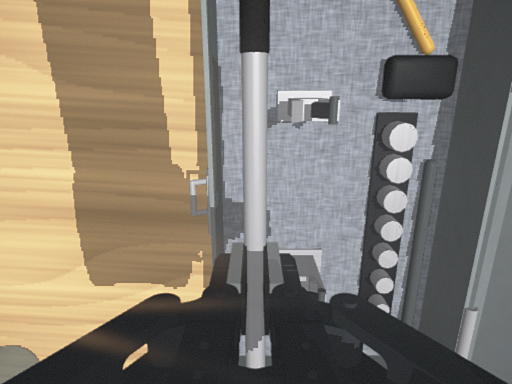

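View pics/scene5.png

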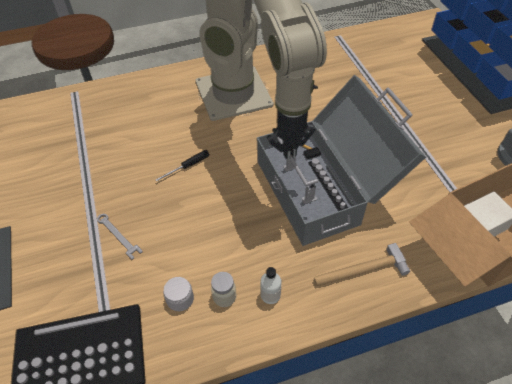

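```bash
python3 - <<'E'
from h import *
for c in ['wrist','scene']:
    im,d=viewer.read_camera(c); P=viewer.camera_params(c)
    yy,xx=np.nonzero(d>0)
    K=P['K'];T=P['world_from_camera']
    V=np.stack([(xx-K[0,2])/K[0,0],-(yy-K[1,2])/K[1,1],-np.ones(len(xx))],1)*d[yy,xx][:,None]
    W=V@T[:3,:3].T+T[:3,3]
    # front rim
    k=(abs(W[:,2]-.11)<.004)&(W[:,1]<.01)&(W[:,1]>-.05)&(abs(W[:,0]-.5)<.16)
    q=W[k]; print(c,'front rim',len(q)); 
    if len(q)>20:
        for lo in np.arange(.34,.68,.04):
            s=q[(q[:,0]>=lo)&(q[:,0]<lo+.04)]
            if len(s)>3: print('  x',s[:,0].mean().round(3),'y',np.percentile(s[:,1],[5,50,95]).round(4))
    for xr in [(.43,.46),(.56,.59)]:
        k=(W[:,0]>xr[0])&(W[:,0]<xr[1])&(W[:,1]>.02)&(W[:,1]<.085)&(W[:,2]>.062)&(W[:,2]<.14)
        q=W[k]; print(c,'clip',xr)
        for lo in np.arange(.024,.084,.003):
            s=q[(q[:,1]>=lo)&(q[:,1]<lo+.003)]
            if len(s)>2: print('  y%.4f n%d z'%(lo+.0015,len(s)),np.percentile(s[:,2],[0,10,50,90,100]).round(4),'x',s[:,0].min().round(4),s[:,0].max().round(4))
im=cv2.imread('pics/wrist5.png'); cv2.imwrite('pics/w5c.png',cv2.resize(im[60:330,180:400],None,fx=2.2,fy=2.2,interpolation=cv2.INTER_CUBIC))
E
```

```text
wrist front rim 1518
  x 0.404 y [-0.0194 -0.0175 -0.0157]
  x 0.44 y [-0.0175 -0.0154 -0.0136]
  x 0.48 y [-0.0151 -0.0129 -0.0112]
  x 0.52 y [-0.0124 -0.0105 -0.0085]
  x 0.546 y [-0.0103 -0.0094 -0.0078]
wrist clip (0.43, 0.46)
  y0.0345 n89 z [0.1236 0.1257 0.1267 0.1278 0.1291] x 0.4385 0.4507
  y0.0375 n170 z [0.0642 0.071  0.1224 0.1257 0.1274] x 0.4383 0.4502
  y0.0405 n92 z [0.072  0.1183 0.1201 0.1219 0.1232] x 0.4381 0.4502
  y0.0435 n13 z [0.0719 0.0721 0.094  0.1132 0.1184] x 0.4379 0.4491
  y0.0465 n111 z [0.0716 0.0933 0.0944 0.1119 0.1135] x 0.4377 0.4495
  y0.0495 n148 z [0.0713 0.0935 0.1116 0.1134 0.1149] x 0.4376 0.4494
  y0.0525 n109 z [0.0718 0.0942 0.1135 0.1147 0.1154] x 0.4374 0.449
  y0.0555 n127 z [0.0717 0.1016 0.1149 0.1166 0.1182] x 0.4357 0.449
  y0.0585 n181 z [0.0718 0.1054 0.1177 0.119  0.1199] x 0.4355 0.4512
  y0.0615 n113 z [0.0724 0.1169 0.118  0.1187 0.1191] x 0.4354 0.4509
  y0.0645 n3 z [0.1157 0.1159 0.1168 0.1172 0.1172] x 0.4468 0.4485
wrist clip (0.56, 0.59)
  y0.0555 n91 z [0.0632 0.0672 0.0838 0.0944 0.0953] x 0.5666 0.5751
  y0.0585 n1
[... 1231 characters left out ...]
x 0.5689 0.5812
  y0.0465 n25 z [0.0627 0.0737 0.0919 0.1105 0.1223] x 0.5693 0.5831
  y0.0495 n10 z [0.0661 0.0668 0.0898 0.1093 0.1154] x 0.5762 0.5808
  y0.0525 n7 z [0.0633 0.0665 0.0741 0.0884 0.0911] x 0.5783 0.5814
  y0.0555 n13 z [0.0624 0.0703 0.0925 0.1118 0.1138] x 0.5699 0.5829
  y0.0585 n12 z [0.0639 0.0738 0.0933 0.1143 0.116 ] x 0.5673 0.5797
  y0.0615 n18 z [0.0646 0.0721 0.0911 0.1127 0.1176] x 0.567 0.5791
  y0.0645 n17 z [0.0675 0.0723 0.1002 0.1168 0.1177] x 0.5704 0.5807
  y0.0675 n18 z [0.0697 0.0742 0.0953 0.1198 0.1213] x 0.5703 0.583
  y0.0705 n6 z [0.0624 0.0674 0.0876 0.1118 0.1184] x 0.5702 0.5803
  y0.0735 n3 z [0.0644 0.0644 0.0645 0.0647 0.0647] x 0.5825 0.5866
```

View pics/w5c.png

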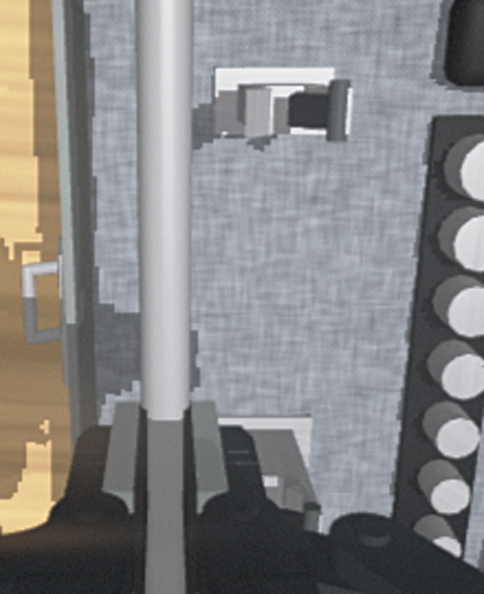

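```bash
python3 - <<'E'
from h import *
s=ctrl.sense();M=toolR(s)
im,d=viewer.read_camera('wrist'); P=viewer.camera_params('wrist')
yy,xx=np.nonzero(d>0)
K=P['K'];T=P['world_from_camera']
V=np.stack([(xx-K[0,2])/K[0,0],-(yy-K[1,2])/K[1,1],-np.ones(len(xx))],1)*d[yy,xx][:,None]
W=V@T[:3,:3].T+T[:3,3]
k=(W[:,2]>.165)&(W[:,2]<.20)&(abs(W[:,1]-.017)<.03)&(W[:,0]<.495)
q=(W[k]-s['position'])@M
for lo in np.arange(.01,.13,.015):
    a=q[(q[:,0]>lo)&(q[:,0]<lo+.015)]
    if len(a): print(lo.round(3),len(a),'y',np.percentile(a[:,1],[1,50,99]).round(4),'z',np.percentile(a[:,2],[1,50,99]).round(4))
print(q[:,0].max())
E
```

```text
0.01 429 y [-0.0047  0.0001  0.0049] z [-0.0032 -0.0012  0.0027]
0.025 812 y [-0.0046  0.0001  0.0052] z [-0.0031 -0.0012  0.0025]
0.04 875 y [-0.0044  0.0001  0.0051] z [-0.0032 -0.0013  0.0022]
0.055 970 y [-0.0047  0.0001  0.0049] z [-0.0034 -0.0014  0.0021]
0.07 1079 y [-0.0045  0.0001  0.0051] z [-0.0035 -0.0014  0.0025]
0.085 1332 y [-0.0054  0.0001  0.0057] z [-0.0039 -0.0017  0.0028]
0.1 639 y [-0.0053  0.0001  0.0056] z [-0.0039 -0.0018  0.0029]
0.10725656839305568
```

```bash
python3 -m handwheel '[[[0,0,-0.02],[0.02,0.5,0],5],[[0,0,0],[0,0.6,0],5],[[0,0,0],[0,0.37,0],5],[[0,0,0],[0,0,0.4],5],[[0,0,0],[0,0,0.8],5],[[0,0,0],[0,0,0.8],5],[[0,0,0],[0,0,0.5],5],[[0,0,0],[0,0,0],5],[[0,0,0],[0,0,0],5]]'
python3 - <<'E'
from h import *
todo([.508,.0535,.102],np.pi+.0605)
snap('wrist','w6.png');snap('scene','s6.png')
im=cv2.imread('pics/s6.png'); cv2.imwrite('pics/s6c.png',cv2.resize(im[110:240,240:380],None,fx=4,fy=4,interpolation=cv2.INTER_CUBIC))
E
```

```text
t: 11.28
position: [0.5079, 0.0527, 0.1252]
ee_rot: [-0.001, -0.031, 1.0, -0.001]
contact_force: [0.5, -0.3, -1.8]
finger_gap: 0.0071
t 11.2833 pos [0.5079 0.0527 0.1252] tool x ang -176.40204298151465 z [-0.001 -0.001 -1.   ] F [ 0.5 -0.3 -1.8] gap 0.007088562451018289
shift units [-0.01  0.03  0.93]
turn units z 0.01913496931506368
```

View pics/w6.png

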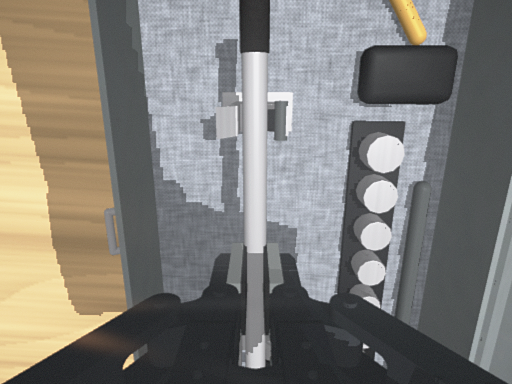

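View pics/s6c.png

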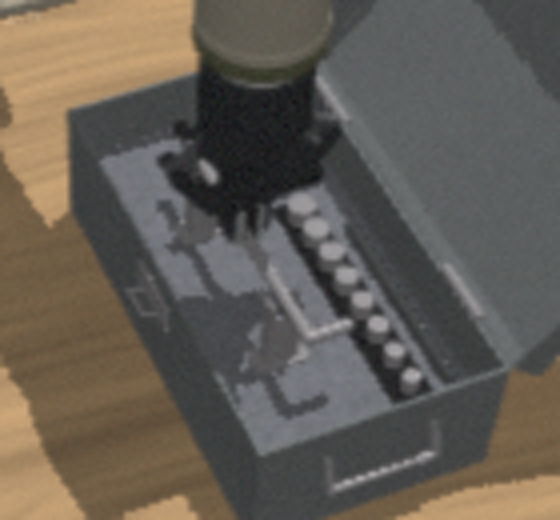

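```bash
python3 -m handwheel '[[[0,0,0],[0,0.03,0.2],5],[[0,0,0],[0,0,0.2],5],[[0,0,0],[0,0,0],5]]'; python3 -m handwheel '[[[0,0,0],[0,0,0.15],5],[[0,0,0],[0,0,0.15],5],[[0,0,0],[0,0,0],5]]'; python3 -m handwheel '[[[0,0,0],[0,0,0.12],5],[[0,0,0],[0,0,0.12],5],[[0,0,0],[0,0,0],5]]'
```

```text
t: 11.63
position: [0.5101, 0.0533, 0.1169]
ee_rot: [0.002, -0.031, 1.0, -0.0]
contact_force: [0.9, -5.2, 10.5]
finger_gap: 0.0069
t: 11.88
position: [0.5099, 0.0523, 0.1091]
ee_rot: [0.002, -0.031, 1.0, -0.001]
contact_force: [1.4, -9.7, 2.7]
finger_gap: 0.007
t: 12.13
position: [0.509, 0.0529, 0.1023]
ee_rot: [0.001, -0.031, 1.0, -0.001]
contact_force: [3.0, -6.4, -5.0]
finger_gap: 0.0077
```

```bash
python3 -m handwheel '[[[0,0,0],[0,0,0.08],5],[[0,0,0],[0,0,0],5],[[0,0,0],[0,0,0],5]]'; python3 -m handwheel '[[[0,0,0],[0,-0.05,0.08],5],[[0,0,0],[0,0,0],5],[[0,0,0],[0,0,0],5]]'
python3 - <<'E'
from h import *
todo([.508,.0535,.102],np.pi+.0605)
snap('wrist','w7.png');snap('scene','s7.png')
im=cv2.imread('pics/s7.png'); cv2.imwrite('pics/s7c.png',cv2.resize(im[110:240,240:380],None,fx=4,fy=4,interpolation=cv2.INTER_CUBIC))
E
```

```text
t: 12.38
position: [0.5091, 0.053, 0.1018]
ee_rot: [0.001, -0.031, 1.0, -0.0]
contact_force: [-6.3, -6.4, 16.7]
finger_gap: 0.0073
t: 12.63
position: [0.5093, 0.0529, 0.1015]
ee_rot: [0.001, -0.031, 1.0, 0.001]
contact_force: [-17.2, -4.2, 41.1]
finger_gap: 0.0073
t 12.6333 pos [0.5093 0.0529 0.1015] tool x ang -176.39249964117087 z [ 0.001  0.002 -1.   ] F [-17.2  -4.2  41.1] gap 0.007266656397390225
shift units [ 0.05  0.03 -0.02]
turn units z 0.020522991903707915
```

View pics/w7.png

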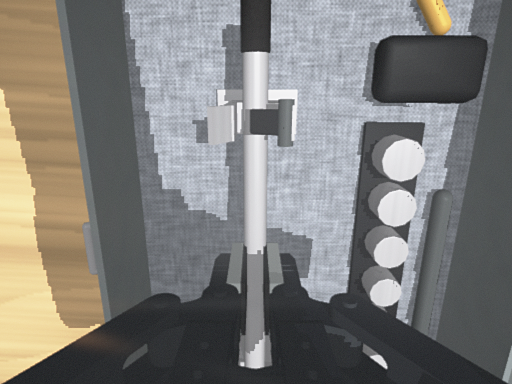

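View pics/s7c.png

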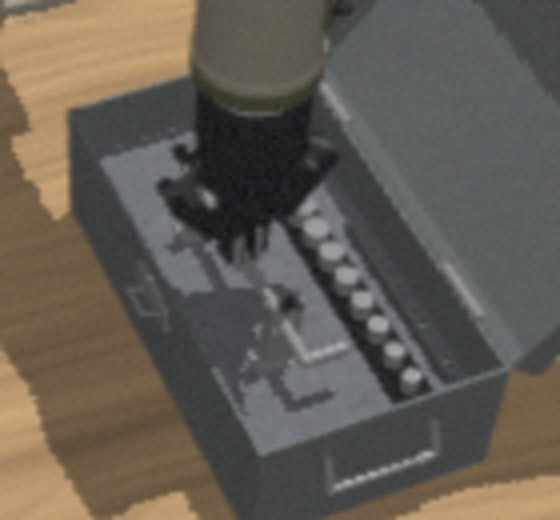

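```bash
python3 -m handwheel '[[[0,0,0],[0,0.05,-0.14],5],[[0,0,0],[0,0,0],5],[[0,0,0],[0,0,0],25],[[0,0,0],[0,0,0],25],[[0,0,0],[0,0,0],25]]'; python3 -m handwheel '[[[0,0,0],[0,0,-0.5],25],[[0,0,0],[0,0,-0.8],25],[[0,0,0],[0,0,-0.8],25],[[0,0,0],[0,0,-0.8],25],[[0,0,0],[0,0,-0.4],25],[[0,0,0],[0,0,0],25],[[0,0,0],[0,0,0],25]]'
python3 - <<'E'
from h import *
s=ctrl.sense();print(s['position'],s['contact_force'],s['joint_positions'])
im,d,P=snap('wrist','w8.png');
yy,xx=np.nonzero(d>0)
K=P['K'];T=P['world_from_camera']
V=np.stack([(xx-K[0,2])/K[0,0],-(yy-K[1,2])/K[1,1],-np.ones(len(xx))],1)*d[yy,xx][:,None]
W=V@T[:3,:3].T+T[:3,3]
n=np.array([-.0605,.998]); t=np.array([.998,.0605])
W2=np.c_[(W[:,:2]-[.508,.0519])@t,(W[:,:2]-[.508,.0519])@n,W[:,2]]
k=(abs(W2[:,1])<.012)&(W2[:,2]>.085)&(W2[:,2]<.13)
q=W2[k]
for lo in np.arange(-.12,.12,.01):
    a=q[(q[:,0]>lo)&(q[:,0]<lo+.01)]
    if len(a)>5: print(lo.round(3),len(a),'n',np.percentile(a[:,1],[2,50,98]).round(4),'z',np.percentile(a[:,2],[50,95,100]).round(4))
snap('scene','s8.png');snap('top','t8.png')
im=cv2.imread('pics/s8.png'); cv2.imwrite('pics/s8c.png',cv2.resize(im[110:240,240:380],None,fx=4,fy=4,interpolation=cv2.INTER_CUBIC))
E
```

```text
t: 13.15
position: [0.5085, 0.0549, 0.102]
ee_rot: [0.0, -0.032, 0.999, 0.0]
contact_force: [-0.1, 0.3, -0.4]
finger_gap: 0.0251
t: 13.73
position: [0.5083, 0.0548, 0.184]
ee_rot: [0.0, -0.032, 0.999, 0.0]
contact_force: [-0.1, 0.3, -0.2]
finger_gap: 0.0249
[0.5083127  0.0547628  0.18399976] [-0.13974715  0.28751157 -0.23832096] [-0.88029487  0.13035918  0.74447977  1.86549411 -0.09611504  1.18109866
  1.53150859]
-0.12 35 n [-0.0042  0.0011  0.0059] z [0.1033 0.1044 0.1046]
-0.11 357 n [-0.0043  0.0011  0.0064] z [0.1031 0.1046 0.1063]
-0.1 331 n [-0.0043  0.0011  0.0064] z [0.1031 0.1048 0.1059]
-0.09 288 n [-0.0038  0.0005  0.0053] z [0.1028 0.1042 0.1053]
-0.08 341 n [-0.01    0.0011  0.0109] z [0.1029 0.1192 0.1261]
-0.07 750 n [-0.0118 -0.0006  0.0115] z [0.114  0.1243 0.1266]
-0.06 315 n [-0.01    0.0012  0.0112] z [0.1029 0.1198 0.1252]
-0.05 250 n [-0.004   0.0009  0.0057] z [0.1027 0.1042 0.1056]
-0.04 245 n [-0.0041  0.0006  0.0057] z [0.1026 0.1043 0.1049]
-0.03 228 n [-0.0041  0.0012  0.0058] z [0.1025 0.104  0.1047]
-0.02 204 n [-0.0035  0.0012  0.0052] z [0.1027 0.1041 0.1046]
-0.01 196 n [-0.0035  0.0009  0.0053] z [0.1027 0.1039 0.105 ]
-0.0 193 n [-0.0035  0.0013  0.0054] z [0.1026 0.1039 0.1048]
0.01 184 n [-0.0036  0.0013  0.0054] z [0.1027 0.1042 0.1052]
0.02 187 n [-0.0036  0.0006  0.0055] z [0.1026 0.1041 0.105 ]
0.03 177 n [-0.0037  0.0013  0.0056] z [0.1025 0.1038 0.1048]
0.04 172 n [-0.0038  0.0013  0.0057] z [0.1026 0.104  0.1045]
0.05 496 n [-0.0105 -0.0001  0.0117] z [0.1024 0.119  0.125 ]
0.06 560 n [-0.0117  0.0021  0.0117] z [0.1124 0.1236 0.1265]
0.07 128 n [-0.0103 -0.0016  0.0115] z [0.1029 0.1209 0.1251]
0.08 138 n [-0.0039  0.0007  0.0051] z [0.1026 0.1038 0.1042]
0.09 196 n [-0.004   0.0022  0.0113] z [0.1021 0.1037 0.1042]
0.1 132 n [-0.004   0.0045  0.0114] z [0.1025 0.1038 0.1046]
```

View pics/w8.png

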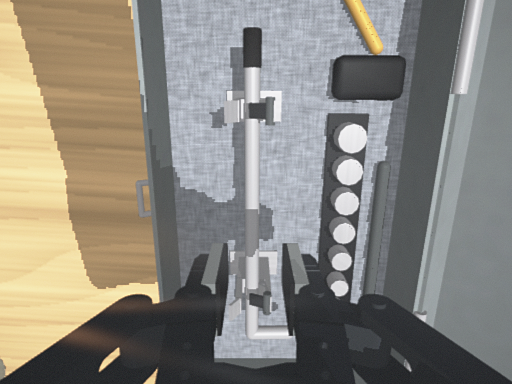

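View pics/s8c.png

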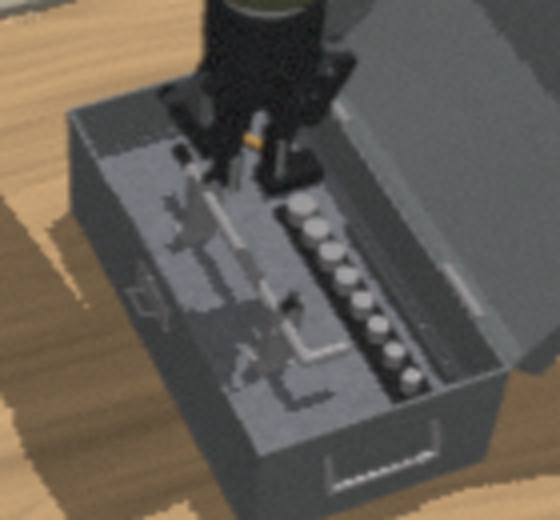

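The rod is home: its top is at 0.1035–0.104 m, level along the whole length, with both black jaws over it (wrist view (262,110) and (262,300)). Next I'll go above the handle and re-check the jaws on the way.

```bash
python3 - <<'E'
from h import *
im,d,P=snap('wrist','w9.png');
yy,xx=np.nonzero(d>0)
K=P['K'];T=P['world_from_camera']
V=np.stack([(xx-K[0,2])/K[0,0],-(yy-K[1,2])/K[1,1],-np.ones(len(xx))],1)*d[yy,xx][:,None]
W=V@T[:3,:3].T+T[:3,3]
n=np.array([-.0605,.998]); t=np.array([.998,.0605])
W2=np.c_[(W[:,:2]-[.508,.0519])@t,(W[:,:2]-[.508,.0519])@n,W[:,2]]
for c in (-.065,.065):
  for lo in np.arange(-.008,.012,.002):
    a=W2[(abs(W2[:,0]-c)<.004)&(W2[:,1]>lo)&(W2[:,1]<lo+.002)&(W2[:,2]>.1)]
    if len(a)>2: print(c,lo.round(3),len(a),np.percentile(a[:,2],[10,50,90]).round(4))
E
python3 -m handwheel '[[[0,0,0],[0,0,-0.6],25],[[0,0,0],[0,0,-1],25],[[0,0,0],[0,0,-1],30],[[0,0,0],[0,0,-1],30],[[0,0,0],[0,0,-1],30],[[0,0,0],[0,0,-1],30],[[0,0,0],[0,0.4,-1],30],[[0,0,0],[0,0.8,-0.6],30],[[0,0,0],[0,1,-0.3],30],[[0,0,0],[0,1,0],30],[[0,0,0],[0,1,0],30],[[0,0,0],[0,1,0],30]]'
python3 -m handwheel '[[[0,0,0],[0,1,0],30],[[0,0,0],[0,1,0],30],[[0,0,0],[0,1,0],30],[[0,0,0],[0,1,0],30],[[0,0,0],[0,0.6,0],30],[[0,0,0],[0,0,0],30],[[0,0,0],[0,0,0],30]]'
```

```text
-0.065 -0.008 60 [0.1078 0.1193 0.1203]
-0.065 -0.004 41 [0.101  0.1024 0.1033]
-0.065 -0.002 44 [0.103  0.1112 0.1122]
-0.065 0.0 44 [0.1112 0.1124 0.113 ]
-0.065 0.002 60 [0.1123 0.1134 0.1146]
-0.065 0.004 45 [0.113  0.1145 0.1152]
-0.065 0.006 58 [0.114  0.1149 0.1161]
-0.065 0.008 44 [0.1148 0.1166 0.1181]
-0.065 0.01 60 [0.1177 0.1183 0.1195]
0.065 -0.008 43 [0.1009 0.1195 0.1207]
0.065 -0.004 19 [0.1012 0.1022 0.103 ]
0.065 -0.002 35 [0.1028 0.104  0.1125]
0.065 0.0 48 [0.1036 0.1123 0.1131]
0.065 0.002 55 [0.1031 0.1127 0.114 ]
0.065 0.004 48 [0.1018 0.1138 0.115 ]
0.065 0.006 49 [0.1013 0.1036 0.1156]
0.065 0.008 52 [0.1035 0.1147 0.1171]
0.065 0.01 34 [0.1174 0.1182 0.1188]
t: 14.93
position: [0.4998, 0.1853, 0.3711]
ee_rot: [-0.0, -0.032, 0.999, -0.0]
contact_force: [-0.8, 0.3, -0.1]
finger_gap: 0.0297
t: 15.52
position: [0.4927, 0.299, 0.3709]
ee_rot: [-0.0, -0.032, 0.999, -0.001]
contact_force: [-0.3, -0.2, 0.6]
finger_gap: 0.0301
```

Both jaw profiles match the initial shut profile. Next is locating the handle.

```bash
python3 - <<'E'
from h import *
todo([.4915,.329,.258],np.pi+.0605); print(ctrl.sense()['joint_positions'])
for c in ['wrist','scene']:
    im,d,P=snap(c,c+'10.png')
    for r in pinpoint(c,'handle')[:1]: print(c,r['p'],r['xy'],atz(P,r['xy'],.267).round(4))
    for r in cut_out(c,'handle')[:1]:
        m=r['mask']&(d>0); yy,xx=np.nonzero(m); K=P['K'];T=P['world_from_camera']
        V=np.stack([(xx-K[0,2])/K[0,0],-(yy-K[1,2])/K[1,1],-np.ones(len(xx))],1)*d[yy,xx][:,None]
        W=V@T[:3,:3].T+T[:3,3]
        print(c,r['p'],len(W),W.mean(0))
        for lo in np.arange(.42,.57,.015):
            a=W[(W[:,0]>lo)&(W[:,0]<lo+.015)]
            if len(a)>4: print(' x%.3f n%d'%(lo+.0075,len(a)),'y',np.percentile(a[:,1],[2,50,98]).round(4),'z',np.percentile(a[:,2],[2,50,98]).round(4))
E
```

```text
t 15.5167 pos [0.4927 0.299  0.3709] tool x ang -176.31084756966203 z [-0.001 -0.002 -1.   ] F [-0.3 -0.2  0.6] gap 0.030143675859983576
shift units [-0.03  1.21  4.52]
turn units z 0.03239880431123628
[-1.10860928  0.20026526  0.58428447  1.39150185 -0.10894681  1.58374105
  1.1003509 ]
wrist 0.85 [301.1, 200.1] [0.4927 0.3325 0.267 ]
wrist 0.93 43117 [0.4808496  0.25865385 0.17660562]
 x0.427 n2443 y [0.1725 0.2678 0.3271] z [0.0948 0.1777 0.2709]
 x0.443 n2763 y [0.1717 0.2784 0.3332] z [0.0946 0.1881 0.2745]
 x0.458 n2462 y [0.1732 0.2743 0.3339] z [0.0951 0.1832 0.2744]
 x0.473 n2383 y [0.174  0.2757 0.3352] z [0.0946 0.183  0.2744]
 x0.488 n2289 y [0.1739 0.2752 0.3359] z [0.0946 0.1818 0.2744]
 x0.503 n2202 y [0.1743 0.2758 0.3362] z [0.0947 0.1817 0.2744]
 x0.517 n2091 y [0.1755 0.2747 0.3373] z [0.0948 0.1795 0.2744]
 x0.533 n1801 y [0.1763 0.2673 0.3207] z [0.0945 0.17   0.2486]
 x0.547 n1845 y [0.1768 0.2723 0.3242] z [0.0947 0.1754 0.261 ]
 x0.563 n1498 y [0.1777 0.2607 0.3175] z [0.0946 0.1609 0.2482]
scene 0.75 [397.1, 103.5] [0.4963 0.3279 0.267 ]
scene 0.93 7468 [0.50008516 0.2562266  0.16488971]
 x0.427 n274 y [0.178  0.2494 0.3071] z [0.0966 0.1573 0.249 ]
 x0.443 n340 y [0.1753 0.2645 0.3262] z [0.0956 0.1747 0.2718]
 x0.458 n297 y [0.1804 0.26   0.3283] z [0.0939 0.1664 0.2718]
 x0.473 n318 y [0.1774 0.2567 0.329 ] z [0.0951 0.1617 0.2719]
 x0.488 n296 y [0.1794 0.2612 0.3303] z [0.0944 0.165  0.2728]
 x0.503 n334 y [0.1802 0.2611 0.3324] z [0.0946 0.164  0.2731]
 x0.517 n332 y [0.1795 0.2609 0.3345] z [0.0942 0.1628 0.2723]
 x0.533 n334 y [0.1795 0.2618 0.3332] z [0.0945 0.1647 0.2729]
 x0.547 n388 y [0.1824 0.273  0.3342] z [0.0953 0.1733 0.2727]
 x0.563 n338 y [0.1796 0.2609 0.3147] z [0.094  0.1594 0.2446]
```

View pics/wrist10.png

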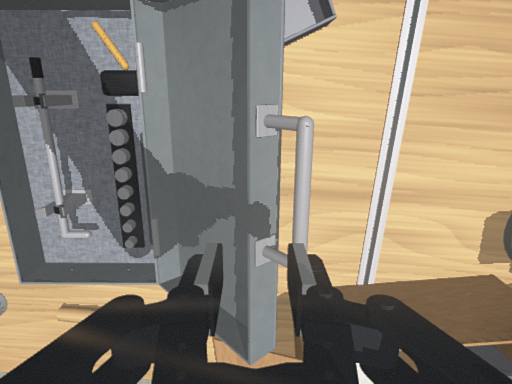

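```bash
python3 - <<'E'
from h import *
im,d,P=snap('wrist','w11.png')
yy,xx=np.nonzero(d>0); K=P['K'];T=P['world_from_camera']
V=np.stack([(xx-K[0,2])/K[0,0],-(yy-K[1,2])/K[1,1],-np.ones(len(xx))],1)*d[yy,xx][:,None]
W=V@T[:3,:3].T+T[:3,3]
k=(W[:,2]>.2635)&(W[:,2]<.28)&(abs(W[:,0]-.49)<.05)&(W[:,1]>.31)
q=W[k]
for lo in np.arange(.44,.54,.015):
    a=q[(q[:,0]>lo)&(q[:,0]<lo+.015)]
    if len(a)>4: 
        # fit circle r=6 
        top=a[:,2].max(); print(lo.round(3),len(a),np.percentile(a[:,1],[1,50,99]).round(4),np.percentile(a[:,2],[50,97]).round(4), 'y at top', a[a[:,2]>np.percentile(a[:,2],80),1].mean().round(4))
E
```

```text
0.44 382 [0.3241 0.3301 0.3367] [0.2726 0.2746] y at top 0.3307
0.455 358 [0.3257 0.331  0.3376] [0.2728 0.2745] y at top 0.3316
0.47 333 [0.3267 0.332  0.3387] [0.2727 0.2743] y at top 0.3326
0.485 316 [0.3277 0.333  0.3393] [0.2727 0.2746] y at top 0.3336
0.5 300 [0.3285 0.3338 0.3402] [0.2727 0.2746] y at top 0.3345
0.515 215 [0.3291 0.3353 0.3413] [0.2725 0.2743] y at top 0.3354
0.53 9 [0.3396 0.341  0.3414] [0.2712 0.2729] y at top 0.3401
```

```bash
python3 -m handwheel '[[[0,0,0],[0,0.5,0],34],[[0,0,0],[0,0.6,0],34],[[0,0,0],[0,0.26,0.2],34],[[0,0,0],[0,0,0.8],34],[[0,0,0],[0,0,0.9],34],[[0,0,0],[0,0,0.9],34],[[0,0,0],[0,0,0.6],34],[[0,0,0],[0,0,0],34],[[0,0,0],[0,0,0],34]]'
python3 - <<'E'
from h import *
todo([.4927,.333,.259],np.pi+.0605)
snap('wrist','w12.png')
E
```

```text
t: 16.62
position: [0.49, 0.3336, 0.2862]
ee_rot: [-0.001, -0.032, 0.999, -0.001]
contact_force: [-0.3, 0.0, 0.3]
finger_gap: 0.034
t 16.6167 pos [0.49   0.3336 0.2862] tool x ang -176.2916394833138 z [-0.001 -0.001 -1.   ] F [-0.3  0.   0.3] gap 0.03397088785146291
shift units [-0.11 -0.03  1.09]
turn units z 0.03519250722610797
```

View pics/w12.png

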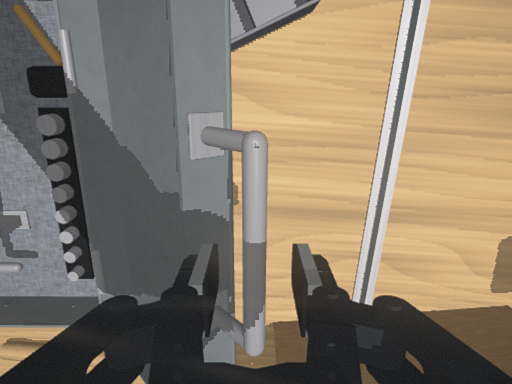

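```bash
python3 -m handwheel '[[[0,0,0],[-0.1,0,0.4],34],[[0,0,0],[0,0,0.4],34],[[0,0,0],[0,0,0.28],34],[[0,0,0],[0,0,0],34],[[0,0,0],[0,0,0],34]]'; python3 -m handwheel '[[[0,0,0],[0,0,0],20],[[0,0,0],[0,0,0],14],[[0,0,0],[0,0,0],6],[[0,0,0],[0,0,0],6],[[0,0,0],[0,0,0],6],[[0,0,0],[0,0,0],6]]'
python3 - <<'E'
from h import *
todo([.4927,.333,.259],np.pi+.0605)
snap('wrist','w13.png');snap('scene','s13.png')
E
```

```text
t: 17.08
position: [0.4929, 0.3328, 0.2593]
ee_rot: [-0.0, -0.032, 0.999, -0.0]
contact_force: [-0.7, 0.1, -0.8]
finger_gap: 0.0343
t: 17.58
position: [0.4932, 0.3334, 0.2604]
ee_rot: [0.0, -0.032, 0.999, 0.001]
contact_force: [0.0, 1.2, 4.7]
finger_gap: 0.0098
t 17.5833 pos [0.4932 0.3334 0.2604] tool x ang -176.34302821107698 z [ 0.001  0.001 -1.   ] F [0.  1.2 4.7] gap 0.009770352884312704
shift units [ 0.02 -0.01  0.06]
turn units z 0.0277183197437747
```

View pics/w13.png

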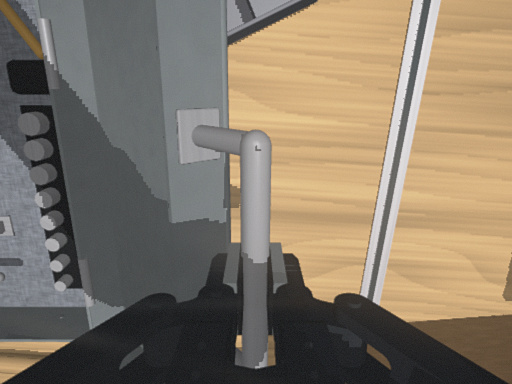

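View pics/s13.png

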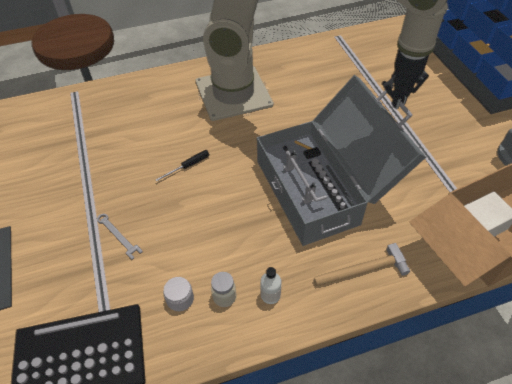

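```bash
cat > arc.py <<'E'
import numpy as np
def path(q0,q1,n):
    s=np.linspace(0,1,n+1); s=s*s*(3-2*s); q=q0+(q1-q0)*s
    X=-225*np.cos(q)+16*np.sin(q); Z=225*np.sin(q)+16*np.cos(q)
    return q,np.diff(X)/25,-np.diff(Z)/25
if __name__=='__main__':
    q,y,z=path(2.3,1.30,72)
    for b in range(6):
        print(b,q[b*12+12].round(3),' '.join('%.2f,%.2f'%(y[i],z[i]) for i in range(b*12,b*12+12)), 'sum',y[b*12:b*12+12].sum().round(2),z[b*12:b*12+12].sum().round(2))
E
python3 arc.py
```

```text
0 2.226 -0.00,-0.00 -0.01,-0.01 -0.02,-0.02 -0.02,-0.02 -0.03,-0.03 -0.04,-0.04 -0.04,-0.04 -0.05,-0.05 -0.06,-0.05 -0.06,-0.06 -0.07,-0.06 -0.08,-0.07 sum -0.48 -0.46
1 2.041 -0.08,-0.07 -0.09,-0.07 -0.09,-0.08 -0.10,-0.08 -0.10,-0.08 -0.11,-0.08 -0.12,-0.09 -0.12,-0.09 -0.13,-0.09 -0.13,-0.09 -0.14,-0.09 -0.14,-0.09 sum -1.34 -0.99
2 1.8 -0.15,-0.09 -0.15,-0.08 -0.15,-0.08 -0.16,-0.08 -0.16,-0.08 -0.16,-0.08 -0.17,-0.07 -0.17,-0.07 -0.17,-0.07 -0.18,-0.06 -0.18,-0.06 -0.18,-0.06 sum -1.98 -0.88
3 1.559 -0.18,-0.05 -0.18,-0.05 -0.18,-0.05 -0.18,-0.04 -0.18,-0.04 -0.18,-0.03 -0.18,-0.03 -0.18,-0.03 -0.18,-0.02 -0.17,-0.02 -0.17,-0.02 -0.17,-0.01 sum -2.13 -0.39
4 1.374 -0.17,-0.01 -0.16,-0.01 -0.16,-0.00 -0.15,0.00 -0.15,0.00 -0.14,0.01 -0.14,0.01 -0.13,0.01 -0.13,0.01 -0.12,0.01 -0.11,0.01 -0.11,0.01 sum -1.67 0.06
5 1.3 -0.10,0.01 -0.09,0.01 -0.09,0.01 -0.08,0.01 -0.07,0.01 -0.06,0.01 -0.05,0.01 -0.04,0.01 -0.03,0.01 -0.02,0.00 -0.02,0.00 -0.01,0.00 sum -0.66 0.11
```

```bash
python3 -m handwheel '[[[0,0,0],[0,-0.01,-0.01],6],[[0,0,0],[0,-0.02,-0.02],6],[[0,0,0],[0,-0.03,-0.03],6],[[0,0,0],[0,-0.04,-0.04],6],[[0,0,0],[0,-0.05,-0.05],6],[[0,0,0],[0,-0.06,-0.05],6],[[0,0,0],[0,-0.06,-0.06],6],[[0,0,0],[0,-0.07,-0.06],6],[[0,0,0],[0,-0.07,-0.07],6],[[0,0,0],[0,-0.07,-0.07],6]]'
python3 - <<'E'
from h import *
s=ctrl.sense();print(s['position'],s['contact_force'],s['wrist_torque'],s['finger_gap'],s['ee_rot'])
E
```

```text
t: 18.52
position: [0.4939, 0.3221, 0.2713]
ee_rot: [0.0, -0.032, 0.999, 0.001]
contact_force: [2.7, 5.9, -1.2]
finger_gap: 0.01
[0.4938651  0.32208724 0.27134375] [ 2.70631196  5.87228403 -1.17544877] [ 1.680038   -0.57593874 -0.04786857] 0.009982447307230606 [ 4.30360240e-04 -3.22536399e-02  9.99479220e-01  8.97909153e-04]
```

```bash
python3 -m handwheel '[[[0,0,0],[0,-0.08,-0.07],6],[[0,0,0],[0,-0.09,-0.07],6],[[0,0,0],[0,-0.09,-0.08],6],[[0,0,0],[0,-0.1,-0.08],6],[[0,0,0],[0,-0.1,-0.08],6],[[0,0,0],[0,-0.11,-0.08],6],[[0,0,0],[0,-0.12,-0.09],6],[[0,0,0],[0,-0.12,-0.09],6],[[0,0,0],[0,-0.13,-0.09],6],[[0,0,0],[0,-0.13,-0.09],6],[[0,0,0],[0,-0.14,-0.09],6],[[0,0,0],[0,-0.14,-0.09],6]]'
cat > chk.py <<'E'
from h import *
s=ctrl.sense();p=s['position']
# chest frame: hinge from model; bar start offset
n=np.array([-.0605,.998]); h=np.array([.5007,.1717])
dx=(p[:2]-h)@n*1000
print('t',s['t'],'p',p.round(4),'F',s['contact_force'].round(1),'M',s['wrist_torque'].round(2),'gap',round(s['finger_gap'],4))
# bar offset above TCP measured at the start: z .2684-.2604
from scipy.optimize import minimize_scalar
f=lambda q:(-225*np.cos(q)+16*np.sin(q)-dx)**2+(225*np.sin(q)+16*np.cos(q)-(p[2]+.0070-.110)*1000)**2
r=minimize_scalar(f,bounds=(.8,2.5),method='bounded');print('q est',r.x,'resid mm',r.fun**.5)
E
python3 chk.py
```

```text
t: 19.52
position: [0.4959, 0.2891, 0.297]
ee_rot: [0.001, -0.033, 0.999, 0.002]
contact_force: [-0.0, 7.0, 4.0]
finger_gap: 0.0099
t 19.5167 p [0.4959 0.2891 0.297 ] F [-0.  7.  4.] M [ 1.61 -0.02 -0.06] gap 0.0099
q est 2.0441821209359987 resid mm 1.235576184664752
```

Tracking well and the forces are small. On to blocks 2 and 3.

```bash
python3 -m handwheel '[[[0,0,0],[0,-0.15,-0.09],6],[[0,0,0],[0,-0.15,-0.08],6],[[0,0,0],[0,-0.15,-0.08],6],[[0,0,0],[0,-0.16,-0.08],6],[[0,0,0],[0,-0.16,-0.08],6],[[0,0,0],[0,-0.16,-0.08],6],[[0,0,0],[0,-0.17,-0.07],6],[[0,0,0],[0,-0.17,-0.07],6],[[0,0,0],[0,-0.17,-0.07],6],[[0,0,0],[0,-0.18,-0.06],6],[[0,0,0],[0,-0.18,-0.06],6],[[0,0,0],[0,-0.18,-0.06],6]]'
python3 chk.py
python3 -m handwheel '[[[0,0,0],[0,-0.18,-0.05],6],[[0,0,0],[0,-0.18,-0.05],6],[[0,0,0],[0,-0.18,-0.05],6],[[0,0,0],[0,-0.18,-0.04],6],[[0,0,0],[0,-0.18,-0.04],6],[[0,0,0],[0,-0.18,-0.03],6],[[0,0,0],[0,-0.18,-0.03],6],[[0,0,0],[0,-0.18,-0.03],6],[[0,0,0],[0,-0.17,-0.02],6],[[0,0,0],[0,-0.17,-0.02],6],[[0,0,0],[0,-0.17,-0.02],6],[[0,0,0],[0,-0.17,-0.01],6]]'
python3 chk.py
```

```text
t: 20.52
position: [0.4989, 0.2398, 0.3198]
ee_rot: [0.001, -0.033, 0.999, 0.002]
contact_force: [-3.1, 6.9, 12.7]
finger_gap: 0.0097
t 20.5167 p [0.4989 0.2398 0.3198] F [-3.1  6.9 12.7] M [ 1.53  0.7  -0.11] gap 0.0097
q est 1.804135209590443 resid mm 1.6961985327129352
t: 21.52
position: [0.5022, 0.1853, 0.3288]
ee_rot: [0.0, -0.032, 0.999, 0.001]
contact_force: [-3.5, 2.9, 8.7]
finger_gap: 0.0099
t 21.5167 p [0.5022 0.1853 0.3288] F [-3.5  2.9  8.7] M [ 0.98  0.74 -0.1 ] gap 0.0099
q est 1.55965298838954 resid mm 0.6450231858817497
```

```bash
python3 -m handwheel '[[[0,0,0],[0,-0.17,-0.02],6],[[0,0,0],[0,-0.16,-0.01],6],[[0,0,0],[0,-0.16,0],6],[[0,0,0],[0,-0.15,0],6],[[0,0,0],[0,-0.15,0],6],[[0,0,0],[0,-0.14,0.01],6],[[0,0,0],[0,-0.14,0.01],6],[[0,0,0],[0,-0.13,0.01],6],[[0,0,0],[0,-0.12,0.01],6],[[0,0,0],[0,-0.11,0.01],6],[[0,0,0],[0,-0.1,0.01],6],[[0,0,0],[0,-0.08,0.01],6]]'
python3 chk.py
```

```text
t: 22.52
position: [0.5047, 0.1441, 0.3274]
ee_rot: [-0.0, -0.032, 0.999, -0.0]
contact_force: [-7.3, 0.4, 7.9]
finger_gap: 0.0093
t 22.5167 p [0.5047 0.1441 0.3274] F [-7.3  0.4  7.9] M [0.25 1.35 0.  ] gap 0.0093
q est 1.3765956059844586 resid mm 0.5641282085949892
```

```bash
python3 -m handwheel '[[[0,0,0],[0.01,-0.09,0.01],6],[[0,0,0],[0.01,-0.09,0.01],6],[[0,0,0],[0.01,-0.08,0.01],6],[[0,0,0],[0.01,-0.07,0.01],6],[[0,0,0],[0,-0.07,0.01],6],[[0,0,0],[0,-0.06,0.01],6],[[0,0,0],[0,-0.05,0.01],6],[[0,0,0],[0,-0.04,0],6],[[0,0,0],[0,-0.03,0],6],[[0,0,0],[0,-0.02,0],6],[[0,0,0],[0,-0.01,0],6],[[0,0,0],[0,0,0],6]]'
python3 chk.py
python3 - <<'E'
from h import *
for c in ['scene','top','wrist']:
    im,d,P=snap(c,c+'14.png')
    yy,xx=np.nonzero(d>0); K=P['K'];T=P['world_from_camera']
    V=np.stack([(xx-K[0,2])/K[0,0],-(yy-K[1,2])/K[1,1],-np.ones(len(xx))],1)*d[yy,xx][:,None]
    W=V@T[:3,:3].T+T[:3,3]
    n=np.array([-.0605,.998]); t=np.array([.998,.0605]); h=np.array([.5007,.1717])
    Y=(W[:,:2]-h)@t; X=(W[:,:2]-h)@n; Z=W[:,2]-.110
    k=(abs(Y)<.165)&(Z>.02)&(Z<.20)&(X>-.06)&(X<.07)
    print(c,k.sum())
    # handle too
    if k.sum()>100:
        H,xe,ze=np.histogram2d(X[k],Z[k],bins=[13,9],range=[[-.06,.07],[.02,.20]]); print(H.astype(int).T[::-1])
        np.savez('lid_%s.npz'%c,X=X[k],Y=Y[k],Z=Z[k])
    for r in pinpoint(c,'handle')[:1]: print('handle',r['p'],r['xy'],atz(P,r['xy'],.331).round(4))
E
```

```text
t: 23.52
position: [0.5055, 0.1297, 0.3252]
ee_rot: [0.001, -0.032, 0.999, 0.0]
contact_force: [5.3, 3.5, 0.5]
finger_gap: 0.0095
t 23.5167 p [0.5055 0.1297 0.3252] F [5.3 3.5 0.5] M [ 1.15 -1.14 -0.04] gap 0.0095
q est 1.312070253306413 resid mm 0.6084635229236144
scene 1496
[[  0 216 288 215 131   0   0   0   0   0   0   0   0]
 [  0 140  26   1   0   0   0   0   0   0   0   0   0]
 [  0   0   2   0   0   0   0   0   0   0   0   0   0]
 [  0   0   1   5   0   0   0   0   0   0   0   0   0]
 [  0   0   1   6   3   0   0   0   0   0   0   0   0]
 [  0   0   0   1   3   3   1   0   0   0   0   0   0]
 [  0   0   0   0   1   6   5 137   0   0   0   0   0]
 [  0   0   0   0   1   1   2 101  48   0   0   0   0]
 [  0   0   0   0   0   4   3   1 143   0   0   0   0]]
top 630
[[  0 114 123 124  52   0   0   0   0   0   0   0   0]
 [  0 159  19   1   0   4   0   0   0   0   0   0   0]
 [  0   0   0   0   0  18   0   0   0   0   0   0   0]
 [  0   0   0   0   0   2   0   0   0   0   0   0   0]
 [  0   0   0   0   0   0   0   0   0   0   0   0   0]
 [  0   0   0   0   0   0   0   0   0   0   
[... 200 characters left out ...]
.3] [0.5008 0.1205 0.331 ]
wrist 19711
[[   0 1391 3666 5355 4334    0    0    0    0    0    0    0    0]
 [   0  622    2    0  204  907    0    0    0    0    0    0    0]
 [   0    0    0    0    0  678   43    0    0    0    0    0    0]
 [   0    0    0    0    0   59  502    0    0    0    0    0    0]
 [   0    0    0    0    0    0  456   49    0    0    0    0    0]
 [   0    0    0    0    0    0    3  426    0    0    0    0    0]
 [   0    0    0    0    0    0    0  289   66    0    0    0    0]
 [   0    0    0    0    0    0    0    0  412    0    0    0    0]
 [   0    0    0    0    0    0    0    0  181   66    0    0    0]]
handle 0.7 [253.8, 274.1] [0.5048 0.1297 0.331 ]
```

View pics/scene14.png

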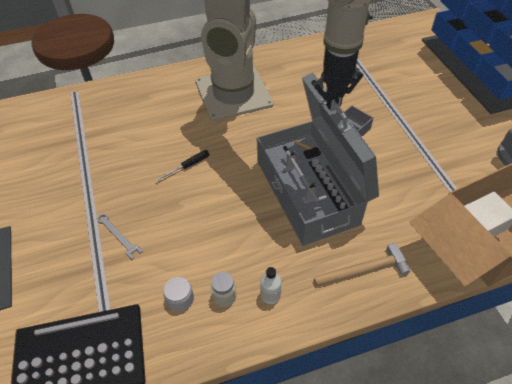

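View pics/wrist14.png

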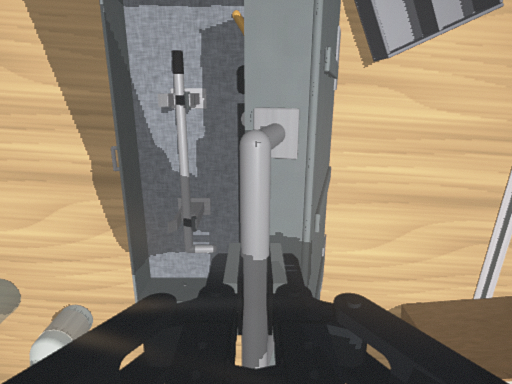

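```bash
python3 - <<'E'
import numpy as np,cv2
for c in ['wrist','scene']:
    D=np.load('lid_%s.npz'%c); X,Y,Z=D['X'],D['Y'],D['Z']
    k=(Z<.17)&(X>.035-.32*Z-.012)&(X<.035-.27*Z+.015) if c=='wrist' else (Z<.08)&(X>.01)
    for i in range(4):
        p=np.polyfit(Z[k],X[k],1); r=X-np.polyval(p,Z); kk=k&(abs(r)<.004); 
        k=kk
    print(c,k.sum(),p,'lean fwd deg',np.degrees(np.arctan(-p[0])),'q',np.pi/2-np.arctan(-p[0]),'std',r[k].std())
    s=(Z>.165)&(X<-.0)&(X>-.04)
    s2=s
    for i in range(4):
        p=np.polyfit(X[s2],Z[s2],1); r=Z-np.polyval(p,X); s2=s&(abs(r)<.004)
    print('  skirt slope lean deg',np.degrees(np.arctan(p[0])),s2.sum(),p[1])
E
```

```text
wrist 3881 [-0.26516891  0.03705484] lean fwd deg 14.851269272338923 q 1.31159277989232 std 0.0010443116601611432
  skirt slope lean deg 12.56383255049034 12990 0.19113584613066842
scene 427 [-0.26968474  0.03239307] lean fwd deg 15.092738094351109 q 1.3073783539072952 std 0.0006542997086528908
  skirt slope lean deg 13.724991994708093 613 0.19142738591870734
```

```bash
python3 -m handwheel '[[[0,0,0],[-0.01,-0.03,0],6],[[0,0,0],[-0.01,-0.03,0],6],[[0,0,0],[0,-0.02,0],6],[[0,0,0],[0,0,0],6],[[0,0,0],[0,0,0],6],[[0,0,0],[0,0,0],6]]'
python3 chk.py
python3 -m handwheel '[[[0,0,0],[0,0,0],6],[[0,0,0],[0,0,0],6],[[0,0,0],[0,0,0],6],[[0,0,0],[0,0,0],6],[[0,0,0],[0,0,0],6],[[0,0,0],[0,0,0],6]]'
python3 chk.py
python3 - <<'E'
from h import *
print(ctrl.sense()['dq'].round(4))
n=np.array([-.0605,.998]); t=np.array([.998,.0605]); h=np.array([.5007,.1717])
for c in ['wrist','scene','top']:
    im,d,P=snap(c,c+'15.png')
    yy,xx=np.nonzero(d>0); K=P['K'];T=P['world_from_camera']
    V=np.stack([(xx-K[0,2])/K[0,0],-(yy-K[1,2])/K[1,1],-np.ones(len(xx))],1)*d[yy,xx][:,None]
    W=V@T[:3,:3].T+T[:3,3]
    Y=(W[:,:2]-h)@t; X=(W[:,:2]-h)@n; Z=W[:,2]-.110
    k=(abs(Y)<.165)&(Z>.02)&(Z<.17)&(abs(X-.036+.268*Z)<.009)
    if c!='top':
        if c=='scene': k&=(Z<.08)
        for i in range(4):
            p=np.polyfit(Z[k],X[k],1); k=k&(abs(X-np.polyval(p,Z))<.004)
        print(c,k.sum(),'q',np.pi/2-np.arctan(-p[0]))
    if c=='wrist':
        a=(W[:,:2]-[.508,.0519])@t; b=(W[:,:2]-[.508,.0519])@n
        for lo in np.arange(-.11,.11,.02):
            m=(a>lo)&(a<lo+.02)&(abs(b)<.006)&(abs(W[:,2]-.1)<.02)
            if m.sum()>10: print(' rod',lo.round(2),np.percentile(W[m,2],[50,90]).round(4),np.median(b[m]).round(4))
E
```

```text
t: 24.32
position: [0.5056, 0.1272, 0.3252]
ee_rot: [-0.0, -0.032, 0.999, -0.0]
contact_force: [0.5, 0.0, 4.0]
finger_gap: 0.0097
t 24.3167 p [0.5056 0.1272 0.3252] F [0.5 0.  4. ] M [-0.02 -0.15 -0.08] gap 0.0097
q est 1.301452547620206 resid mm 1.1096047446941528
t: 24.82
position: [0.5056, 0.1275, 0.3253]
ee_rot: [-0.0, -0.032, 0.999, 0.0]
contact_force: [-0.4, -0.8, 3.7]
finger_gap: 0.0096
t 24.8167 p [0.5056 0.1275 0.3253] F [-0.4 -0.8  3.7] M [-0.04  0.   -0.07] gap 0.0096
q est 1.3028386322233938 resid mm 1.0937913434677733
[ 0.0009  0.0002 -0.0003 -0.     -0.0003  0.0001 -0.0017]
wrist 4224 q 1.3022527432194129
 rod -0.11 [0.1037 0.1052] 0.0017
 rod -0.09 [0.1031 0.1046] 0.0019
 rod -0.07 [0.1039 0.1137] 0.0019
 rod -0.05 [0.1032 0.1045] 0.0018
 rod -0.03 [0.1033 0.1045] 0.0019
 rod -0.01 [0.1032 0.1044] 0.0016
 rod 0.01 [0.1032 0.1045] 0.002
 rod 0.03 [0.1032 0.1046] 0.0019
 rod 0.05 [0.1038 0.1137] 0.0022
 rod 0.07 [0.1033 0.1043] 0.0015
 rod 0.09 [0.1031 0.1045] 0.0018
scene 369 q 1.2983129286124697
```

View pics/top15.png

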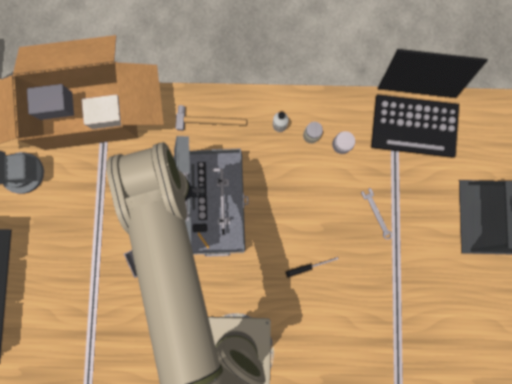

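```bash
python3 -c "
from rig import ctrl
print(ctrl.hand_in())"
```

```text
the job is handed in; nothing more can be done
None
```

The prop rod is home in both clips and the lid is being held still by its handle at its balance point. I handed the job in at about 25 s.

**Rod:** I pressed it down until it bottomed, at about 41 N on the wrist sensor through the fingertips. The last depth check shows it level, its top 103–105 mm above the bench, which puts the axis at 98.5–99 mm. Before I moved to the lid, both jaws lay over the rod with the same profile as when they were shut at the start. The last wrist image still shows jaw surface above the rod at both clips. The rod reads about 2 mm behind the seat position I estimated.

**Lid:** I swung it slowly, at about 0.25 rad/s or less, from 2.3 rad to the balance point. Three estimates of its final angle agree:

| Source | Lid angle (rad) |
|---|---|
| Wrist depth camera | 1.302 |
| Scene depth camera | 1.298 |
| Arm position | 1.303 |

The arm was at rest, with under 1 N sideways and about 4 N upward on the tool.

**Bench:** By eye in the last top picture, the bystanders there stand where they started. The parts bin behind the chest was mostly hidden by the arm, so I couldn't check it there; nothing suggested it was touched.

**Disagreements:** The finger-opening reading runs 2–3 mm low on both the rod and the handle bar. My first close on the rod stopped pushing 7 N upward, so I lowered the fingers 2–3 mm and closed again.

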